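Index the sample changer to its third stop and hold it

TASK

Take hold of the black bar handle on top of the sample changer and turn it anticlockwise (seen from above) until it comes up against its end stop; from there turn it clockwise, feeling and counting the clicks, to the third click, without slipping on to the fourth. The reading is taken while you keep it there, so finish with the handle still gripped and the carousel at rest in the third click; do not let go, and leave the other things on the bench where they are.

Things in the scene. Friction and masses are not known exactly. Their poses are not given: they have to be found in the camera images.
- changer: sample changer: fixed cream housing 240 x 240 x 60 mm on the bench, blue strip on its front; origin under its centre, z up, x from front to back. On top turns an aluminium carousel disc, 190 mm across, top face 76 mm above the bench, with 15 identical low white cups in a ring of radius 82 mm, their tops at 85 mm
- head (a point): centre of the top of the fixed blue reading head that overhangs the disc's edge at the changer's back (+x): in the changer's frame the head fills x 80 to 118 mm, y -22 to 22 mm, up to 124 mm above the bench
- carousel: the turning part: disc, cups and black bar handle in one. Origin on its vertical turning axis at the disc's underside, 66 mm above the bench; at the end stop its axes lie along the changer's. A hidden spring plunger gives the clicks: about 0.2 N m (0.1 to 0.3) turns it out of a seat, far less than the end stop bears; half way on the torque falls to nothing, then it snaps forward into the next seat
- handle (a point): centre of the top of the black bar handle, on the turning axis, 120 mm above the bench; axes as the carousel's. The bar is 48 mm long along its x, 14 mm thick along its y (pinch it across y) and 38 mm high, standing on a flat black boss of radius 30 mm whose top is 82 mm above the bench. A white line on top marks its +x end
- turn (a joint): turn of carousel and handle in rad: 0 at the rigid anticlockwise end stop, growing clockwise seen from above. Seats every 0.419: one at the end stop itself (0, not counted), first click 0.419, second 0.838, third 1.257, fourth 1.676, up to a far end stop at 2.51. It starts left near the first, second or third click
- beaker: glass beaker, 64 mm wide, 75 mm high, loose bystander; origin under its centre
- bottle: black reagent bottle, 70 mm wide, 150 mm high, loose bystander; origin under its centre
- jar: amber jar, 52 mm wide, 70 mm high, loose bystander; origin under its centre
- dish: closed white culture dish, 90 mm wide, 16 mm high, loose bystander; origin under its centre
- cup_a: spare sample cup with blue cap, 25 mm wide, 15 mm high, loose bystander beside the changer; origin under its centre
- cup_b: second spare sample cup, same as cup_a, on the other side of the changer
- spatula: lab spatula, 160 mm long, lying along its x, loose bystander

How it is judged (in metres and radians):
On the way:
1. the carousel, turned anticlockwise by its gripped handle, is at its end stop (value of joint turn below 0.08 rad and contact force between the fingers and carousel above 1 N), for 0.2 s.
At the end, for the whole second after the job is handed in: The carousel has been at its end stop and now rests in the third click from it (1.257 rad, within 0.12 rad), still, with the gripper's fingers holding the handle (more than 2 N); no bystander has moved 20 mm (value of joint turn between 1.13664 and 1.37664 rad and velocity of joint turn between -0.1 and 0.1 rad/s and contact force between the fingers and carousel above 2 N and distance of each of beaker, bottle, jar, dish, cup_a, cup_b, spatula from where it was at the start of the episode below 0.02 m); the arm keeps its last pose, push and grip.
It fails at once if the carousel slips past the third click towards the fourth (beyond 1.52 rad) (value of joint turn above 1.52 rad).
It fails at once if a bystander is moved by 20 mm or more (distance of any of beaker, bottle, jar, dish, cup_a, cup_b, spatula from where it was at the start of the episode above 0.02 m).
It also fails if it takes over 64 s, if anything falls off the work surface, if the arm or the gripper's body presses on something with over 40 N, if the wrist force passes 120 N, or if a joint passes its speed limit or range.

ROBOT

A 6-joint arm with a two-finger parallel gripper is mounted at the origin on the work surface. World frame = base frame: x ahead of the robot, y to its left, z up, the work surface at z = 0. Lengths are in m, angles in degrees, forces in N, time in s.
With the tool pointing down it reaches from about 0.375 to 0.9 m from the base axis. Payload 3.1 kg.
Tool frame: the origin (TCP) lies midway between the tips of the shut fingers; the grasp point (between the pads) lies 19 mm behind it (bot.hold_point_z is the distance from the TCP to the grasp point, in m); z points along the fingers, y is the line along which they close (so a half turn about z gives the same grasp; the last joint's range is limited). The gripper opens to 87 mm and grips with 3 to 60 N. Pads are 19 mm wide; open, the fingers measure 117 mm over their backs; the gripper's body (75 mm by 190 mm) begins 51 mm behind the grasp point.
Start: joints at [-79.612, 30.224, 82.088, -0, 67.689, -10.227], TCP at [0.22, -0.585, 0.223] pointing down, gripper open.
Joint ranges: [-176.69, 176.69], [-43.24, 126.21], [12.49, 139.97], [-82, 262], [0, 151.66], [-163.58, 163.58]. Speed limits (degrees/s): [159.86, 159.86, 180, 180, 180, 180].

INTERFACE

Orientations are given as a 3x3 rotation matrix whose columns are the frame's x, y, z axes.
In Python, from rig import read_state, optics, order, bot gives the robot as it stands.
- The arm moves only by the tool drive_tool, never from a script. Its argument "steps" is a list of rows, each a list of 7 numbers: the finger opening in mm, from 0 to 87, then the shift along the tool's x, y, z normalised to -1 to 1, where 1 is 0.12 m, then the turn, a rotation vector about the tool's x, y, z normalised to -1 to 1, where 1 is 1.5 rad. In form: [[jaw, tx, ty, tz, ax, ay, az], ...]. A call has 1 to 8 rows; each row is the pose to reach, as a shift and turn from the pose commanded when the call began, along the tool's axes at that moment; what a row does not reach only later rows make up. A row lasts 1/10 s, in which the tool goes at most 50 mm and 8.59 degrees, less where a joint would pass 70% of its speed; a pose out of reach is approached as far as the arm can. A call with a number of a shift or a turn outside -1 to 1 is refused whole. A call with a gripper value outside its range is refused whole. The fingers move at their own pace and stop on an object; the grip force is fixed at half the most. Time passes only in rows, so rows that repeat a pose let the fingers close. It gives the time, the measured TCP pose, the force, the opening and the grip force at its end, in the units of the state.
- read_state(): the state, without advancing time (a new reading comes with each control period).
- optics.capture(name): name is "scene" or "top" or "wrist"; returns a dict with "color" (400x640x3 uint8, blue, green, red), "range_z" (400x640 float32, m along the optical axis (not along the pixel's ray), 0 where there is no reading), "fx", "fy", "cx", "cy" (pixels), "rvec" (rotation vector, rad) and "tvec" (3), from world to camera coordinates, as OpenCV has them. Camera axes: x right, y down, z forward; pixel columns grow to the right and rows downward; lengths in m; the calibration is good to about 2 mm. A picture is of the moment at which its call begins.
- order.hand_in(): hands the job in; it is judged then, once.
The state is a dict: "time_s": time; "joint_positions": joint angles; "qvel": joint speeds; "tau": joint torques, N m; "position": TCP position; "tcp_rot": TCP orientation; "force": force on the tool from outside, world axes, zero at the start; "moment": the same for the moment, N m; "opening": opening from 0.0 (shut) to 1.0 (fully open); "grasp_force": force on a finger pad.
Only numpy, scipy, OpenCV 4.12 (cv2) and the standard library are available. Lean on these libraries where they do the work, as an engineer would, in place of code of your own. Each camera call takes 0.05 s, during which the arm holds its last target. There are 200 camera calls.

## Working session

There is one attempt and no reset: what is moved stays moved. The work goes in short steps, Python scripts to look and compute and a tool call to move; the robot and the scene stay as the last step left them, time stands still between calls to the robot, and variables do not carry over. Pictures are saved under pics/ and viewed, at most 10 in all, crops included, and the job is handed in when it is done.

Besides the shell and the picture viewer there is one more tool, called after "Request:" as name(argument=value, ...) on one line, values as JSON. drive_tool: Moves the arm, as the interface text tells. Scaled input: -1 to 1 covers 0.12 m each way for a shift and 1.5 rad each way for a turn. Its arguments: {"type":"object","properties":{"steps":{"type":"array"}},"required":["steps"]}

```bash
mkdir -p pics; ls; python3 - <<'E'
from rig import read_state, optics, bot
import cv2, numpy as np
s=read_state(); print(s['time_s'],s['position'],np.round(s['tcp_rot'],3),s['opening'],s['force'],bot.hold_point_z)
for n in ('top','scene'):
    c=optics.capture(n); cv2.imwrite(f'pics/{n}0.png',c['color']); np.savez(f'/tmp/{n}0.npz',**c); print(n,c['fx'],c['cx'],c['cy'],c['rvec'],c['tvec'])
E
```

```text
pics
0.0 [ 0.21996034 -0.58423056  0.22157531] [[ 0.936  0.352 -0.   ]
 [ 0.352 -0.936  0.002]
 [ 0.    -0.002 -1.   ]] 0.9986323686944852 [-0.38685121  1.06575482  0.02737236] 0.0187
top 397.61524083576006 314.25126376686774 205.1831385044583 [ 2.14612073 -2.16544163  0.08693231] [0.04456534 0.54708925 1.42816145]
scene 366.74267008415086 324.3592853790186 194.01692680757156 [ 0.95891855  2.51995887 -1.02998018] [ 0.3879742  -0.19357071  1.34662694]
```

View pics/top0.png

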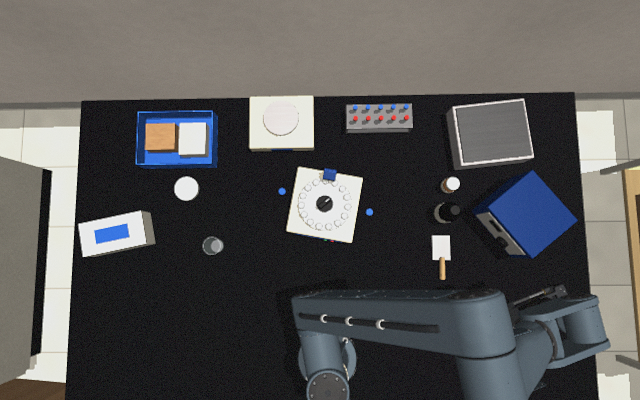

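View pics/scene0.png

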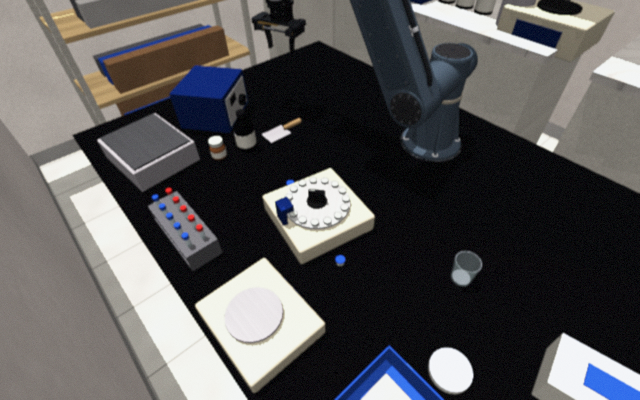

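The top view shows the changer at about (325,204), the head at (330,174) and the handle at (324,204) with its white line towards the upper right. The robot base is at the bottom, and spare cups are at (282,191) and (369,212). Next I'll measure these.

```bash
cat > h.py <<'E'
import numpy as np, cv2
def ray(c,uv,z):
    R=cv2.Rodrigues(np.array(c['rvec'],float))[0]; t=np.array(c['tvec'],float).ravel()
    o=-R.T@t; uv=np.atleast_2d(np.array(uv,float))
    d=np.c_[(uv[:,0]-c['cx'])/c['fx'],(uv[:,1]-c['cy'])/c['fy'],np.ones(len(uv))]@R
    return o+d*((z-o[2])/d[:,2])[:,None]
def cents(m,lo,hi):
    n,_,st,ce=cv2.connectedComponentsWithStats(m.astype(np.uint8))
    return [(ce[i],st[i,4]) for i in range(1,n) if lo<=st[i,4]<=hi]
E
python3 - <<'E'
from h import *
c=dict(np.load('/tmp/top0.npz')); im=c['color']
crop=im[155:255,275:375]; cv2.imwrite('pics/crop0.png',cv2.resize(crop,(600,600),interpolation=cv2.INTER_CUBIC))
b,g,r=[im[...,i].astype(int) for i in range(3)]
hs=(b>110)&(g>120)&(r>120); roi=np.zeros_like(hs); roi[155:255,270:380]=1
cs,_=cv2.findContours((hs&roi).astype(np.uint8),cv2.RETR_EXTERNAL,cv2.CHAIN_APPROX_NONE)
k=max(cs,key=cv2.contourArea); rect=cv2.minAreaRect(k); box=cv2.boxPoints(rect); print(rect)
P=ray(c,box,.06); print('box',P.round(4),'mean',P.mean(0), np.linalg.norm(np.diff(P,axis=0),axis=1))
bl=(b>r+40)&(b>90)&roi
for ce,a in cents(bl,4,400): print('blue',ce,a,ray(c,ce,.124)[0],ray(c,ce,.015)[0])
dk=(r<60)&(g<60)&(b<60); m=dk.copy(); m[:]=0; m[185:222,305:345]=dk[185:222,305:345]
for ce,a in cents(m,30,400): print('dark',ce,a,ray(c,ce,.09)[0])
yy,xx=np.mgrid[0:400,0:640]
w=(r>110)&(np.hypot(xx-324,yy-204)<8)
for ce,a in cents(w,1,60): print('white',ce,a,ray(c,ce,.12)[0])
E
```

```text
((324.33380126953125, 204.13104248046875), (67.08171081542969, 66.7301254272461), 10.12467098236084)
box [[ 0.4523  0.1425  0.06  ]
 [ 0.6901  0.0998  0.06  ]
 [ 0.6439 -0.1383  0.06  ]
 [ 0.4086 -0.0921  0.06  ]] mean [0.54871425 0.00296536 0.06      ] [0.24158275 0.24258789 0.23982076]
blue [329.32835821 173.67164179] 134 [ 0.64629172 -0.01551112  0.124     ] [ 0.66655823 -0.01714011  0.015     ]
blue [281.5        190.70833333] 48 [0.58878639 0.14989125 0.124     ] [0.60442453 0.16157483 0.015     ]
blue [368.97916667 211.625     ] 48 [ 0.51347327 -0.14903343  0.124     ] [ 0.52304976 -0.16140908  0.015     ]
blue [309.5 236. ] 4 [0.43230559 0.05433791 0.124     ] [0.43534923 0.05833079 0.015     ]
blue [314.5 237. ] 4 [0.42877554 0.03736381 0.124     ] [0.43153505 0.03999052 0.015     ]
blue [320.5 238. ] 4 [0.42522164 0.01701436 0.124     ] [0.42769511 0.01800322 0.015     ]
blue [325.5 239. ] 4 [4.21699924e-01 8.22655246e-05 1.24000000e-01] [ 4.23889951e-01 -2.91671550e-04  1.50000000e-02]
dark [323.48591549 203.19014085] 142 [0.54776139 0.005705   0.09      ]
white [327.11111111 199.66666667] 9 [ 0.55650706 -0.0068994   0.12      ]
white [318.5 209.5] 2 [0.5228468  0.02300565 0.12      ]
white [328.5 210. ] 4 [ 0.52078204 -0.01126479  0.12      ]
white [321. 211.] 1 [0.51759476 0.01447781 0.12      ]
```

View pics/crop0.png

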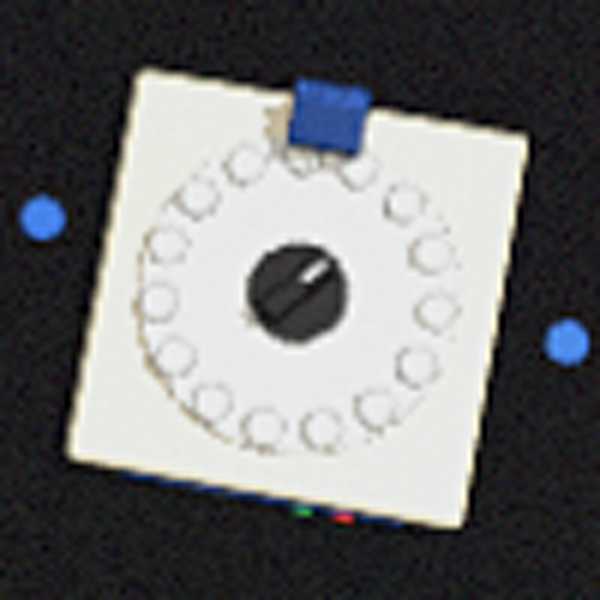

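Request:
drive_tool(steps=[[60,0.86,-0.72,-0.2,0,0,0],[60,0.86,-0.72,-0.2,0,0,0],[60,0.86,-0.72,-0.2,0,0,0]])

```text
time_s: 0.4
position: [0.2868, -0.4649, 0.2462]
tcp_rot: [[0.936, 0.352, -0.0], [0.352, -0.936, 0.003], [0.001, -0.003, -1.0]]
force: [0.5, -0.6, 1.1]
opening: 0.81
grasp_force: 0.0
```

Request:
drive_tool(steps=[[60,0.86,-0.72,0,0,0,0],[60,0.86,-0.72,0,0,0,0],[60,0.86,-0.72,0,0,0,0]])

```text
time_s: 0.7
position: [0.3529, -0.3471, 0.2462]
tcp_rot: [[0.936, 0.353, -0.001], [0.353, -0.936, 0.002], [0.0, -0.002, -1.0]]
force: [0.6, 0.1, -0.2]
opening: 0.694
grasp_force: 0.0
```

Request:
drive_tool(steps=[[60,0.86,-0.72,0,0,0,0],[60,0.86,-0.72,0,0,0,0],[60,0.86,-0.72,0,0,0,0]])

```text
time_s: 1.0
position: [0.419, -0.2303, 0.2463]
tcp_rot: [[0.936, 0.353, -0.001], [0.353, -0.936, 0.002], [-0.0, -0.002, -1.0]]
force: [0.6, -0.2, 0.6]
opening: 0.687
grasp_force: 0.0
```

Request:
drive_tool(steps=[[60,0.86,-0.72,0,0,0,0],[60,0.86,-0.72,0,0,0,0],[60,0.86,-0.72,0,0,0,0]])

```text
time_s: 1.3
position: [0.4853, -0.1133, 0.2463]
tcp_rot: [[0.935, 0.354, -0.0], [0.354, -0.935, 0.001], [-0.0, -0.001, -1.0]]
force: [0.1, 0.4, -0.5]
opening: 0.692
grasp_force: 0.0
```

Request:
drive_tool(steps=[[60,0.84,-0.72,0,0,0,-0.1],[60,0.84,-0.72,0,0,0,-0.2],[60,0.84,-0.72,0,0,0,-0.3],[60,0.84,-0.72,0,0,0,-0.4],[60,0.84,-0.72,0,0,0,-0.5],[60,0.84,-0.72,0,0,0,-0.6],[60,0.84,-0.72,0,0,0,-0.7]])

```text
time_s: 2.0
position: [0.5483, 0.0006, 0.246]
tcp_rot: [[0.154, 0.988, -0.001], [0.988, -0.154, 0.0], [0.0, -0.001, -1.0]]
force: [-0.0, 1.4, 0.2]
opening: 0.688
grasp_force: 0.0
```

Request:
drive_tool(steps=[[60,0,0,0,0,0,-0.1],[60,0,0,0,0,0,-0.2],[60,0,0,0,0,0,-0.3],[60,0,0,0,0,0,-0.4],[60,0,0,0,0,0,-0.4],[60,0,0,0,0,0,-0.4]])

```text
time_s: 2.6
position: [0.5485, 0.0002, 0.2463]
tcp_rot: [[-0.422, 0.907, -0.001], [0.907, 0.422, 0.0], [0.0, -0.001, -1.0]]
force: [0.7, 0.1, 0.1]
opening: 0.688
grasp_force: 0.0
```

```bash
python3 - <<'E'
from rig import read_state, optics
from h import *
s=read_state(); print(s['position'],s['tcp_rot'].round(3) if hasattr(s['tcp_rot'],'round') else s['tcp_rot'],np.round(s['joint_positions'],1))
c=optics.capture('wrist'); np.savez('/tmp/w1.npz',**c); cv2.imwrite('pics/w1.png',c['color'])
E
```

```text
[5.48471706e-01 2.46313105e-04 2.46265905e-01] [[-0.422  0.907 -0.001]
 [ 0.907  0.422  0.   ]
 [ 0.    -0.001 -1.   ]] [-11.7  22.7  91.5   0.   65.8 -36.6]
```

View pics/w1.png

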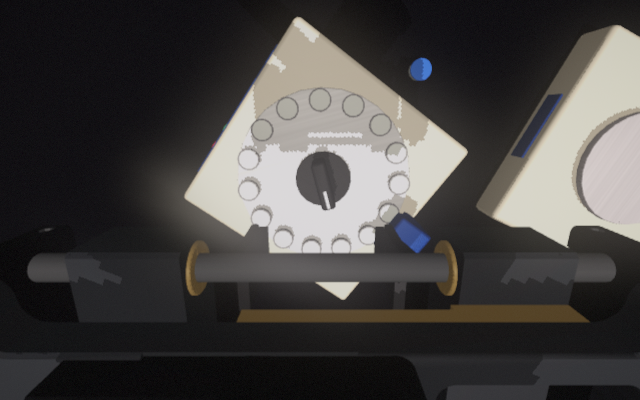

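The wrist view shows the boss at about (323,179), with the bar's white line running from (322,190) to (328,209). The head is at (411,233).

```bash
python3 - <<'E'
from h import *
c=dict(np.load('/tmp/w1.npz')); im=c['color'];g=cv2.cvtColor(im,cv2.COLOR_BGR2GRAY)
yy,xx=np.mgrid[0:400,0:640]
disk=np.hypot(xx-323,yy-179)
dk=(g<75)&(disk<40)
cs,_=cv2.findContours(dk.astype(np.uint8),cv2.RETR_EXTERNAL,cv2.CHAIN_APPROX_NONE)
k=max(cs,key=cv2.contourArea); (x,y),rr=cv2.minEnclosingCircle(k); print('boss',x,y,rr, ray(c,(x,y),.082)[0], ray(c,(x+rr,y),.082)[0])
M=cv2.moments(k); print('centroid',ray(c,(M['m10']/M['m00'],M['m01']/M['m00']),.082)[0])
w=(g>130)&(disk<32)&(yy<212)&(yy>180)
for ce,a in cents(w,5,400): print(ce,a,ray(c,ce,.12)[0])
n,l,st,ce=cv2.connectedComponentsWithStats(w.astype(np.uint8)); i=1+np.argmax(st[1:,4])
P=ray(c,np.c_[xx[l==i],yy[l==i]],.12)[:,:2]; v=np.linalg.svd(P-P.mean(0))[2][0]; print('yaw line',np.degrees(np.arctan2(v[1],v[0])),P.mean(0),np.ptp((P-P.mean(0))@v))
z=c['range_z']; print('bar top depth pts',z[185:210:4,318:332:3].round(3))
cv2.imwrite('pics/w1c.png',cv2.resize(im[140:250,260:440],None,fx=4,fy=4,interpolation=cv2.INTER_CUBIC))
E
```

```text
boss 324.0 178.0 26.570758819580078 [0.5498367  0.00365999 0.082     ] [0.57580166 0.01574027 0.082     ]
centroid [0.54650441 0.01292342 0.082     ]
yaw line 26.101638837323666 [ 0.55399199 -0.00738603] 0.05943008580473455
bar top depth pts [[0.296 0.296 0.296 0.297 0.299]
 [0.299 0.297 0.298 0.297 0.298]
 [0.3   0.299 0.298 0.298 0.298]
 [0.339 0.3   0.299 0.298 0.299]
 [0.34  0.301 0.298 0.299 0.299]
 [0.348 0.305 0.301 0.3   0.302]
 [0.347 0.349 0.303 0.304 0.349]]
```

View pics/w1c.png

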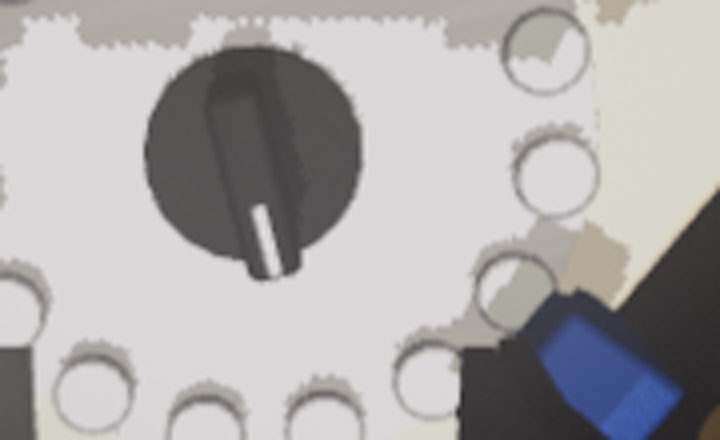

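```bash
python3 - <<'E'
from h import *
c=dict(np.load('/tmp/w1.npz')); 
P=ray(c,[(260/4+260,206/4+140),(273/4+260,275/4+140)],.12); d=P[1]-P[0]; print(P,np.linalg.norm(d),np.degrees(np.arctan2(d[1],d[0])))
# bar top from depth
z=c['range_z'];R=cv2.Rodrigues(c['rvec'].astype(float))[0];t=c['tvec'].ravel()
yy,xx=np.mgrid[140:225,285:365]; zz=z[140:225,285:365]
X=(np.stack([(xx-c['cx'])/c['fx']*zz,(yy-c['cy'])/c['fy']*zz,zz],-1).reshape(-1,3)-t)@R
s=(X[:,2]>.112)&(X[:,2]<.128); B=X[s]; r=cv2.minAreaRect((B[:,:2]*1000).astype(np.float32)); print(s.sum(),B.mean(0),r)
v=np.linalg.svd(B[:,:2]-B[:,:2].mean(0),full_matrices=False)[2][0]; print(np.degrees(np.arctan2(v[1],v[0])))
E
```

```text
[[ 0.55270878 -0.00096587  0.12      ]
 [ 0.56297848 -0.01537582  0.12      ]] 0.017695006199510577 -54.52322972616517
698 [0.54860515 0.00371318 0.11897435] ((549.2093505859375, 2.670869827270508), (13.994197845458984, 47.98192596435547), 39.24248504638672)
-50.74003421897354
```

Request:
drive_tool(steps=[[60,0.017,0.014,0.25,0,0,-0.08],[60,0.017,0.014,0.5,0,0,-0.16],[60,0.017,0.014,0.8,0,0,-0.16],[60,0.017,0.014,0.8,0,0,-0.16],[60,0.017,0.014,0.8,0,0,-0.16]])

```text
time_s: 3.15
position: [0.5493, 0.0028, 0.1505]
tcp_rot: [[-0.627, 0.779, -0.001], [0.779, 0.627, 0.0], [0.001, -0.001, -1.0]]
force: [-0.4, -1.4, 0.3]
opening: 0.692
grasp_force: 0.0
```

Request:
drive_tool(steps=[[60,0,0,0.2,0,0,0],[60,0,0,0.4,0,0,0],[60,0,0,0.52,0,0,0],[60,0,0,0.52,0,0,0],[60,0,0,0.52,0,0,0]])

```text
time_s: 3.65
position: [0.5508, 0.0025, 0.0899]
tcp_rot: [[-0.628, 0.778, 0.003], [0.778, 0.628, -0.001], [-0.002, 0.002, -1.0]]
force: [-0.4, 0.5, 0.2]
opening: 0.689
grasp_force: 0.0
```

Request:
drive_tool(steps=[[8,0,0,0,0,0,0],[8,0,0,0,0,0,0],[8,0,0,0,0,0,0],[8,0,0,0,0,0,0],[8,0,0,0,0,0,0],[8,0,0,0,0,0,0],[8,0,0,0,0,0,0],[8,0,0,0,0,0,0]])

```text
time_s: 4.45
position: [0.5492, 0.0027, 0.0881]
tcp_rot: [[-0.628, 0.779, -0.0], [0.779, 0.628, 0.0], [0.0, -0.0, -1.0]]
force: [-0.6, -0.1, -0.3]
opening: 0.158
grasp_force: 30.0
```

```bash
cat > st.py <<'E'
from rig import read_state
import numpy as np
s=read_state(); R=np.array(s['tcp_rot']); y=np.degrees(np.arctan2(R[1,0],R[0,0]))
print('t',round(s['time_s'],2),'pos',np.round(s['position'],4),'yaw',round(y,2),'turn if rigid',round(np.radians(169.35-y),3),'F',np.round(s['force'],1),'M',np.round(s['moment'],3),'op',round(s['opening']*87,1),'g',np.round(s['grasp_force'],1))
E
python3 st.py
```

```text
t 4.45 pos [0.5492 0.0027 0.0881] yaw 128.87 turn if rigid 0.706 F [-0.6 -0.1 -0.3] M [-0.009 -0.055 -0.121] op 13.8 g 30.0
```

Request:
drive_tool(steps=[[8,0,0,0,0,0,-0.03],[8,0,0,0,0,0,-0.06],[8,0,0,0,0,0,-0.09],[8,0,0,0,0,0,-0.12]])

```text
time_s: 4.85
position: [0.5493, 0.0028, 0.0881]
tcp_rot: [[-0.758, 0.652, -0.0], [0.652, 0.758, 0.0], [0.0, -0.0, -1.0]]
force: [-0.1, -0.0, 0.4]
opening: 0.158
grasp_force: 30.0
```

```bash
python3 st.py
```

```text
t 4.85 pos [0.5493 0.0028 0.0881] yaw 139.31 turn if rigid 0.524 F [-0.1 -0.   0.4] M [-0.021 -0.144 -0.057] op 13.8 g 30.0
```

Request:
drive_tool(steps=[[8,0,0,0,0,0,-0.03],[8,0,0,0,0,0,-0.06],[8,0,0,0,0,0,-0.09],[8,0,0,0,0,0,-0.12]])

```text
time_s: 5.25
position: [0.5493, 0.0028, 0.0881]
tcp_rot: [[-0.862, 0.507, -0.0], [0.507, 0.862, 0.0], [0.0, 0.0, -1.0]]
force: [-0.5, 0.3, 0.4]
opening: 0.156
grasp_force: 30.0
```

```bash
python3 st.py
```

```text
t 5.25 pos [0.5493 0.0028 0.0881] yaw 149.56 turn if rigid 0.345 F [-0.5  0.3  0.4] M [ 0.012 -0.092 -0.268] op 13.6 g 30.0
```

Request:
drive_tool(steps=[[8,0,0,0,0,0,-0.03],[8,0,0,0,0,0,-0.06],[8,0,0,0,0,0,-0.09],[8,0,0,0,0,0,-0.12]])

```text
time_s: 5.65
position: [0.5493, 0.0029, 0.0881]
tcp_rot: [[-0.939, 0.343, -0.0], [0.343, 0.939, 0.0], [0.0, 0.0, -1.0]]
force: [-0.1, 0.3, -0.2]
opening: 0.161
grasp_force: 30.0
```

```bash
python3 st.py
```

```text
t 5.65 pos [0.5493 0.0029 0.0881] yaw 159.92 turn if rigid 0.165 F [-0.1  0.3 -0.2] M [ 0.061 -0.098 -0.063] op 14.0 g 30.0
```

Request:
drive_tool(steps=[[8,0,0,0,0,0,-0.03],[8,0,0,0,0,0,-0.06],[8,0,0,0,0,0,-0.09],[8,0,0,0,0,0,-0.09]])

```text
time_s: 6.05
position: [0.5493, 0.0029, 0.0881]
tcp_rot: [[-0.977, 0.214, -0.0], [0.214, 0.977, 0.0], [0.0, -0.0, -1.0]]
force: [0.1, 1.6, 0.6]
opening: 0.155
grasp_force: 30.0
```

```bash
python3 st.py
```

```text
t 6.05 pos [0.5493 0.0029 0.0881] yaw 167.63 turn if rigid 0.03 F [0.1 1.6 0.6] M [ 0.211 -0.179  0.299] op 13.5 g 30.0
```

Request:
drive_tool(steps=[[8,0,0,0,0,0,-0.02],[8,0,0,0,0,0,-0.02]])

```text
time_s: 6.25
position: [0.5493, 0.0029, 0.0881]
tcp_rot: [[-0.982, 0.187, -0.0], [0.187, 0.982, 0.0], [0.0, 0.0, -1.0]]
force: [-0.3, 1.0, 0.0]
opening: 0.161
grasp_force: 30.0
```

```bash
python3 st.py
```

```text
t 6.25 pos [0.5493 0.0029 0.0881] yaw 169.25 turn if rigid 0.002 F [-0.3  1.   0. ] M [ 0.166 -0.126 -0.222] op 14.0 g 30.0
```

Request:
drive_tool(steps=[[8,0,0,0,0,0,-0.02],[8,0,0,0,0,0,-0.02]])

```text
time_s: 6.45
position: [0.5494, 0.0029, 0.0881]
tcp_rot: [[-0.987, 0.158, 0.0], [0.158, 0.987, 0.001], [-0.0, 0.001, -1.0]]
force: [-0.7, 0.6, -0.4]
opening: 0.163
grasp_force: 30.6
```

```bash
python3 st.py
```

```text
t 6.45 pos [0.5494 0.0029 0.0881] yaw 170.91 turn if rigid -0.027 F [-0.7  0.6 -0.4] M [ 0.153 -0.169 -0.671] op 14.2 g 30.6
```

Request:
drive_tool(steps=[[8,0,0,0,0,0,-0.01],[8,0,0,0,0,0,-0.01],[8,0,0,0,0,0,-0.01],[8,0,0,0,0,0,-0.01]])

```text
time_s: 6.85
position: [0.5495, 0.0029, 0.0881]
tcp_rot: [[-0.99, 0.142, 0.0], [0.142, 0.99, 0.0], [-0.0, 0.0, -1.0]]
force: [0.7, 1.3, -1.2]
opening: 0.166
grasp_force: 31.0
```

```bash
python3 st.py; python3 - <<'E'
from rig import optics
from h import *
c=optics.capture('wrist'); np.savez('/tmp/w2.npz',**c); cv2.imwrite('pics/w2.png',c['color'])
E
```

```text
t 6.85 pos [0.5495 0.0029 0.0881] yaw 171.84 turn if rigid -0.044 F [ 0.7  1.3 -1.2] M [ 0.302 -0.257 -0.713] op 14.4 g 31.0
```

View pics/w2.png

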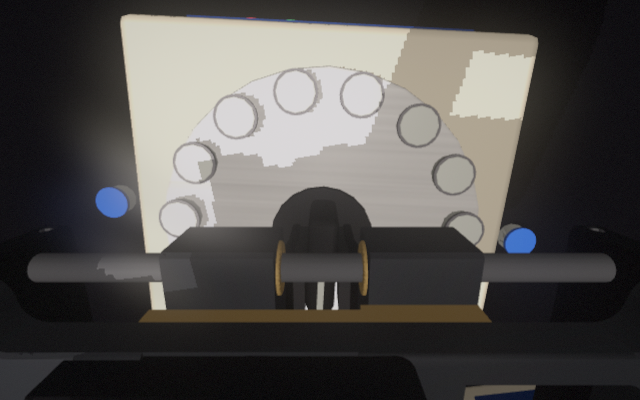

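The wrist view shows the bar held between the pads at about (322,265). The front two cups at (295,91) and (361,94) are symmetric about the housing's front centre, so the carousel is in a seat. The −0.7 N m moment is well above the plunger's, which means it's at the end stop. Now I'll turn clockwise and read the moment as I go.

Request:
drive_tool(steps=[[8,0,0,0,0,0,0.03],[8,0,0,0,0,0,0.06],[8,0,0,0,0,0,0.09],[8,0,0,0,0,0,0.12]])

```text
time_s: 7.3
position: [0.5494, 0.0028, 0.0881]
tcp_rot: [[-0.95, 0.314, 0.0], [0.314, 0.95, -0.001], [-0.0, -0.001, -1.0]]
force: [1.0, 1.6, -1.0]
opening: 0.159
grasp_force: 30.0
```

```bash
python3 st.py
```

```text
t 7.3 pos [0.5494 0.0028 0.0881] yaw 161.73 turn if rigid 0.133 F [ 1.   1.6 -1. ] M [ 0.329 -0.318  0.154] op 13.8 g 30.0
```

Request:
drive_tool(steps=[[8,0,0,0,0,0,0.02],[8,0,0,0,0,0,0.04],[8,0,0,0,0,0,0.06],[8,0,0,0,0,0,0.08]])

```text
time_s: 7.7
position: [0.5494, 0.0028, 0.0881]
tcp_rot: [[-0.905, 0.426, 0.0], [0.426, 0.905, -0.001], [-0.0, -0.001, -1.0]]
force: [0.7, 0.9, -1.6]
opening: 0.16
grasp_force: 30.0
```

```bash
python3 st.py
```

```text
t 7.7 pos [0.5494 0.0028 0.0881] yaw 154.77 turn if rigid 0.255 F [ 0.7  0.9 -1.6] M [ 0.301 -0.279  0.033] op 13.9 g 30.0
```

Request:
drive_tool(steps=[[8,0,0,0,0,0,0.02],[8,0,0,0,0,0,0.04],[8,0,0,0,0,0,0.06],[8,0,0,0,0,0,0.08]])

```text
time_s: 8.1
position: [0.5494, 0.0027, 0.0881]
tcp_rot: [[-0.846, 0.533, 0.0], [0.533, 0.846, -0.0], [-0.0, -0.0, -1.0]]
force: [0.8, 0.1, -1.8]
opening: 0.157
grasp_force: 30.0
```

```bash
python3 st.py
```

```text
t 8.1 pos [0.5494 0.0027 0.0881] yaw 147.77 turn if rigid 0.377 F [ 0.8  0.1 -1.8] M [ 0.244 -0.36  -0.031] op 13.7 g 30.0
```

Request:
drive_tool(steps=[[8,0,0,0,0,0,0.02],[8,0,0,0,0,0,0.04],[8,0,0,0,0,0,0.06],[8,0,0,0,0,0,0.08]])

```text
time_s: 8.5
position: [0.5494, 0.0027, 0.0881]
tcp_rot: [[-0.776, 0.631, 0.0], [0.631, 0.776, -0.001], [-0.0, -0.0, -1.0]]
force: [0.5, 0.5, -1.6]
opening: 0.16
grasp_force: 30.0
```

```bash
python3 st.py
```

```text
t 8.5 pos [0.5494 0.0027 0.0881] yaw 140.9 turn if rigid 0.496 F [ 0.5  0.5 -1.6] M [ 0.214 -0.352  0.258] op 13.9 g 30.0
```

The first click has passed: the moment went to zero, then rose again. Carrying on.

Request:
drive_tool(steps=[[8,0,0,0,0,0,0.02],[8,0,0,0,0,0,0.04],[8,0,0,0,0,0,0.06],[8,0,0,0,0,0,0.08]])

```text
time_s: 8.9
position: [0.5494, 0.0027, 0.0881]
tcp_rot: [[-0.694, 0.72, -0.0], [0.72, 0.694, -0.0], [-0.0, -0.0, -1.0]]
force: [0.5, 0.4, -2.6]
opening: 0.162
grasp_force: 30.0
```

```bash
python3 st.py
```

```text
t 8.9 pos [0.5494 0.0027 0.0881] yaw 133.94 turn if rigid 0.618 F [ 0.5  0.4 -2.6] M [ 0.171 -0.352  0.135] op 14.1 g 30.0
```

Request:
drive_tool(steps=[[8,0,0,0,0,0,0.02],[8,0,0,0,0,0,0.04],[8,0,0,0,0,0,0.06],[8,0,0,0,0,0,0.08]])

```text
time_s: 9.3
position: [0.5493, 0.0026, 0.0881]
tcp_rot: [[-0.602, 0.798, -0.0], [0.798, 0.602, -0.0], [-0.0, -0.0, -1.0]]
force: [1.6, 0.7, -2.3]
opening: 0.156
grasp_force: 30.0
```

```bash
python3 st.py
```

```text
t 9.3 pos [0.5493 0.0026 0.0881] yaw 127.04 turn if rigid 0.738 F [ 1.6  0.7 -2.3] M [ 0.131 -0.343  0.017] op 13.6 g 30.0
```

Request:
drive_tool(steps=[[8,0,0,0,0,0,0.02],[8,0,0,0,0,0,0.04],[8,0,0,0,0,0,0.06],[8,0,0,0,0,0,0.08]])

```text
time_s: 9.7
position: [0.5493, 0.0026, 0.0881]
tcp_rot: [[-0.503, 0.864, -0.0], [0.864, 0.503, -0.0], [-0.0, -0.0, -1.0]]
force: [0.7, 0.3, -2.1]
opening: 0.157
grasp_force: 30.1
```

```bash
python3 st.py
```

```text
t 9.7 pos [0.5493 0.0026 0.0881] yaw 120.21 turn if rigid 0.858 F [ 0.7  0.3 -2.1] M [ 0.149 -0.336  0.418] op 13.7 g 30.1
```

Request:
drive_tool(steps=[[8,0,0,0,0,0,0.02],[8,0,0,0,0,0,0.04],[8,0,0,0,0,0,0.06],[8,0,0,0,0,0,0.08]])

```text
time_s: 10.1
position: [0.5493, 0.0026, 0.0881]
tcp_rot: [[-0.396, 0.918, -0.0], [0.918, 0.396, -0.0], [-0.0, -0.0, -1.0]]
force: [1.1, -0.9, -2.7]
opening: 0.163
grasp_force: 30.0
```

```bash
python3 st.py
```

```text
t 10.1 pos [0.5493 0.0026 0.0881] yaw 113.31 turn if rigid 0.978 F [ 1.1 -0.9 -2.7] M [-0.079 -0.268  0.229] op 14.2 g 30.0
```

Request:
drive_tool(steps=[[8,0,0,0,0,0,0.02],[8,0,0,0,0,0,0.04],[8,0,0,0,0,0,0.06],[8,0,0,0,0,0,0.08]])

```text
time_s: 10.5
position: [0.5492, 0.0026, 0.0881]
tcp_rot: [[-0.282, 0.959, -0.0], [0.959, 0.282, -0.0], [-0.0, -0.0, -1.0]]
force: [-0.1, -1.8, -1.8]
opening: 0.159
grasp_force: 30.0
```

```bash
python3 st.py
```

```text
t 10.5 pos [0.5492 0.0026 0.0881] yaw 106.4 turn if rigid 1.099 F [-0.1 -1.8 -1.8] M [-0.086 -0.349  0.036] op 13.8 g 30.0
```

Request:
drive_tool(steps=[[8,0,0,0,0,0,0.02],[8,0,0,0,0,0,0.04],[8,0,0,0,0,0,0.06],[8,0,0,0,0,0,0.08],[8,0,0,0,0,0,0.1],[8,0,0,0,0,0,0.1]])

```text
time_s: 11.1
position: [0.5492, 0.0026, 0.0881]
tcp_rot: [[-0.137, 0.991, -0.0], [0.991, 0.137, -0.0], [-0.0, -0.0, -1.0]]
force: [0.1, -0.4, -3.4]
opening: 0.157
grasp_force: 30.0
```

```bash
python3 st.py; python3 - <<'E'
from rig import optics
from h import *
for n in ('wrist','top'):
    c=optics.capture(n); np.savez(f'/tmp/{n}3.npz',**c); cv2.imwrite(f'pics/{n}3.png',c['color'])
E
```

```text
t 11.1 pos [0.5492 0.0026 0.0881] yaw 97.86 turn if rigid 1.248 F [ 0.1 -0.4 -3.4] M [-0.277 -0.205 -0.16 ] op 13.7 g 30.0
```

View pics/wrist3.png

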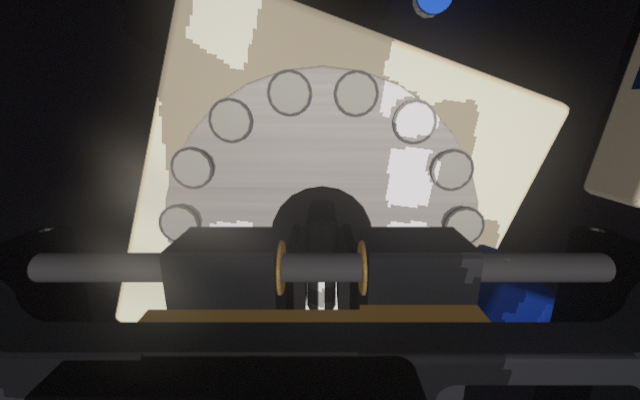

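The grip is intact. The front cups are now at (289,93) and (356,94). I'll compare the cup ring's world angle, mod 24°, with the end-stop picture.

```bash
python3 - <<'E'
from h import *
for f,px in (('w2',[(236,117),(296,91),(361,95),(418,125),(455,174),(195,163)]),('wrist3',[(231,120),(290,93),(356,93),(414,121),(451,169),(193,168)])):
    c=dict(np.load(f'/tmp/{f}.npz')); P=ray(c,px,.085)[:,:2]-[.5492,.0027]
    a=np.degrees(np.arctan2(P[:,1],P[:,0])); print(f,np.hypot(*P.T).round(4),a.round(1),'mod24',(a%24).round(1),((a+10.65)%24).mean().round(2))
E
```

```text
w2 [0.0817 0.0822 0.0816 0.0813 0.0816 0.0817] [-155.  -178.8  157.9  134.1  109.9 -131.1] mod24 [13.  13.2 13.9 14.1 13.9 12.9] 12.15
wrist3 [0.0813 0.0812 0.0816 0.0815 0.081  0.0807] [133.1 109.2  85.4  61.7  37.9 157.2] mod24 [13.1 13.2 13.4 13.7 13.9 13.2] 12.06
```

```bash
python3 st.py; python3 -c "
from rig import order; print(order.hand_in())"
```

```text
t 11.2 pos [0.5492 0.0026 0.0881] yaw 97.92 turn if rigid 1.247 F [ 0.3 -1.7 -2.6] M [-0.278 -0.198 -0.225] op 13.8 g 30.0
the job is handed in; nothing more can be done
None
```

I turned the carousel anticlockwise to its end stop, then clockwise to the third click (about 1.26 rad, checked against the cup ring), and handed in with the handle still gripped at 30 N; the verdict wasn't reported.

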